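Open the child-resistant solvent bottle and set its cap in the tray

TASK

Open the solvent bottle held in the clamp stand: its child-resistant cap must be kept pressed down firmly while it is turned anticlockwise (seen from above) until it comes up against its stop (somewhere within a quarter turn, it varies), then lifted off and set down gently the right way up, lying flat, in the shallow steel tray. Do not press harder than about 24 N or the seal in the bottle's mouth is crushed, bring it up against the stop gently enough that the bottle does not turn in its clamp, and leave the other things where they are.

Things in the scene. Friction and masses are not known exactly. Their poses are not given: they have to be found in the camera images.
- stand: clamp stand fixed to the bench: 110 x 110 x 12 mm dark steel plate, two uprights and a steel ring (85 mm across, 82 mm high with its uprights) round an aluminium solvent bottle (68 mm across up to 117 mm, then a shoulder up to the neck). Origin: centre of the plate's underside, on the bottle's axis; z up. Heights above it: cap's underside 146 mm, cap's top 178 mm, shoulder under the cap's rim below 133 mm
- bottle (a joint): turn of the bottle in its clamp ring (rad, 0 at the start, anticlockwise from above positive). The ring's friction holds it up to about 0.2 N m; it must not turn by more than 0.05. Undoing the pressed cap takes only about 0.03 to 0.07 N m; at the cap's stop the moment rises steeply
- seal (a joint): travel of the sprung sealing disc in the bottle's mouth under the cap (m, 0 at the start, down positive). It pushes up on the closed cap with about 13 N, so the first 13 N pressed on the cap hardly move it; then it yields 1 mm per 19 N. More than 0.0008 (over 26 N pressed) crushes it
- cap_mid (a point): black ribbed round cap on the bottle, 48 mm across, 32 mm high, 75 g, open below; this point is its centre, 16 mm above its underside; z up. The shell spins, clicking, round an inner cap and drives it only while pressed down. Anticlockwise, pressed, it meets its stop after 15 to 80 degrees (it varies) and there, not earlier, lifts straight off (25 mm clears the neck). Grip it round its upper half
- cap_press (a joint): how far the cap's shell is pressed down over its inner cap (m, 0 up, 0.003 fully pressed). 3 N starts it, 10.5 N presses it fully; the clutch teeth bite from about 0.0015 (7 N). Teeth may first meet tip to tip and drop in as the cap is turned a little
- tray: shallow open steel tray fixed to the bench, 200 (x) x 140 (y) x 18 mm, walls and floor 3 mm thick. Origin: centre of its underside. A loose bearing ring lies near its +x, +y corner
- tray_free (a point): point on the tray's inner floor (3 mm above the bench) in its free part, 40 mm from its centre towards its -x end; anywhere flat on the tray's floor will do for the cap
- jar: squat amber glass jar, 56 mm across, 60 mm high; leave alone. Origin: centre of its underside
- squeeze: white squeeze bottle, 60 mm across, 150 mm high; leave alone. Origin: centre of its underside
- capacitor: aluminium capacitor can, 44 mm across, 83 mm high; leave alone. Origin: centre of its underside
- fan: square black cooling fan, 60 x 60 x 25 mm; leave alone. Origin: centre of its underside
- bearing: dark steel bearing ring in the tray, 40 mm across, 12 mm high, 20 mm hole; leave alone. Origin: centre of its underside
- wrench: wrench lying flat along its x; leave alone
- driver: screwdriver lying along its x; leave alone
Mind the look-alikes: they are no part of the job. Leave any blue look-alike of the part that bears cap_mid alone.

How it is judged:
On the way, in this order (a step that is already met when the one before it is completed fails the run):
1. the cap's shell is pressed down on the bottle (value of joint cap_press above 0.0014 m and horizontal distance between cap_mid and stand below 0.006 m), for 0.2 s.
2. the cap is lifted off the bottle (z of cap_mid in the frame of stand above 0.182 m), for 0.05 s.
At the end, for the whole second after the job is handed in: The cap lies flat on the tray's floor, the right way up (within 0.1 rad, its centre 15 to 23 mm above the tray's underside and within its walls), at rest and released, so the bottle stands open (z of cap_mid in the frame of tray between 0.015 and 0.023 m and x of cap_mid in the frame of tray between -0.085 and 0.085 m and y of cap_mid in the frame of tray between -0.055 and 0.055 m and angle between cap_mid's own z axis and vertical below 0.1 rad and linear speed of cap below 0.02 m/s); the robot touches nothing.
It fails at once if the seal is crushed: pressed with more than about 26 N (value of joint seal above 0.0008 m).
It fails at once if the bottle is wrenched round in its clamp by more than 0.05 rad (value of joint bottle above 0.05 rad or value of joint bottle below -0.05 rad).
It fails at once if the cap is dropped instead of set down (faster than 0.6 m/s within 0.1 m of the bench) (linear speed of cap above 0.6 m/s and height (world z) of cap_mid below 0.1 m).
It fails at once if one of the jar, squeeze bottle, capacitor, fan, wrench, screwdriver or bearing ring is moved by more than 30 mm (distance of any of jar, squeeze, capacitor, fan, wrench, driver, bearing from where it was at the start of the episode above 0.03 m).
It also fails if it takes over 58 s, if anything falls off the work surface, if the arm or the gripper's body presses on something with over 40 N, if the wrist force passes 120 N, or if a joint passes its speed limit or range.

ROBOT

A 6-joint arm with a two-finger parallel gripper is mounted at the origin on the work surface. World frame = base frame: x ahead of the robot, y to its left, z up, the work surface at z = 0. Lengths are in m, angles in rad, forces in N, time in s.
With the tool pointing down it reaches from about 0.35 to 0.975 m from the base axis. Payload 4.9 kg.
Tool frame: the origin (TCP) lies on the centre line of the jaws, within the pads' length; the fingertips stand 22 mm ahead of it and the grasp point (between the pads) lies 3 mm ahead of it (manip.tcp_to_tips is the distance from the TCP to the fingertips, in m); z points along the fingers, x is the direction in which the jaws open and shut, and the axes are right-handed (so a half turn about z gives the same grasp; the last joint's range is limited). The gripper opens to 85 mm and grips with 20 to 120 N. Pads are 22 mm wide; open, the fingers measure 114 mm over their backs; the gripper's body (76 mm by 85 mm) begins 54 mm behind the grasp point. The pads swing forward as they close: fully open they stand 13 mm farther back than shut.
Start: joints at [-1.457, 0.053, 1.613, -0, 1.476, -0.119], TCP at [0.144, -0.608, 0.253] pointing down, gripper open.
Joint ranges: [-3.01, 3.01], [-1.01, 2.22], [0.06, 2.58], [-1.02, 4.17], [0.09, 2.62], [-3.14, 3.14]. Speed limits (rad/s): [2.57, 2.57, 3.14, 3.14, 3.14, 3.14].

INTERFACE

Orientations are given as a unit quaternion [w, x, y, z].
In Python, from plant import manip gives the robot as it stands.
- The arm moves only by the shell command python3 -m pendant 'ROWS'. ROWS is a JSON object of lists of equal length, an entry for each row: "linear": the shift along the tool's x, y, z in cm, a list of three; "rotation": the turn, a rotation vector about the tool's x, y, z in degrees, a list of three; "grip": the closure, from 0 (fully open) to 1 (shut). A call has exactly 10 rows; each row is the pose to reach, as a shift and turn from the pose commanded when the call began, along the tool's axes at that moment; what a row does not reach only later rows make up. A row lasts 1/12 s, in which the tool goes at most 41.7 mm and 7.16 degrees, less where a joint would pass 70% of its speed; a pose out of reach is approached as far as the arm can. A call with a gripper value outside its range is refused whole. The fingers move at their own pace and stop on an object; the grip force is fixed at half the most. Time passes only in rows, so rows that repeat a pose let the fingers close, or fill a call up. It gives the time, the measured TCP pose, the force and the opening at its end, in the units of the state.
- manip.state(): the state, without advancing time (a new reading comes with each control period).
- manip.grab_frame(name): name is "scene" or "side" or "wrist"; returns the picture (420x560x3 uint8, red, green, blue); there is no depth.
- manip.calibration(name): a dict with "fx", "fy", "cx", "cy" (pixels), "cam_to_world" (4x4, takes a point from camera to world coordinates). Camera axes: x right, y up, looking along -z (the intrinsics and any distortion apply to the point x, -y, -z); pixel columns grow to the right and rows downward; lengths in m; the calibration is good to about 2 mm. A picture is of the moment at which its call begins: read the wrist's pose just before it. calibration takes no time and is no camera call; for the wrist camera it gives the pose at the moment of the call.
- manip.job_done(): hands the job in, once; it reports no verdict.
The state is a dict: "time": time; "joint_pos": joint angles; "joint_vel": joint speeds; "joint_efforts": joint torques, N m; "tool_pos": TCP position; "tool_rot": TCP orientation; "contact_force": force on the tool from outside, world axes, zero at the start; "ft_torque": the same for the moment, N m; "gripper_width": opening from 0.0 (shut) to 1.0 (fully open).
Only numpy, scipy, OpenCV 4.12 (cv2) and the standard library are available. Lean on these libraries where they do the work, as an engineer would, in place of code of your own. Each camera call takes 0.05 s, during which the arm holds its last target. There are 200 camera calls.

## Working session

There is one attempt and no reset: what is moved stays moved. The work goes in short steps, Python scripts to look and compute and a shell command to move; the robot and the scene stay as the last step left them, time stands still between calls to the robot, and variables do not carry over. Pictures are saved under pics/ and viewed, about 8 in all and at most 12, crops included, and the job is handed in when it is done.

```bash
ls; mkdir -p pics; python3 - <<'E'
from plant import manip
import cv2,json
s=manip.state();print({k:(v if not hasattr(v,'round') else v) for k,v in s.items()})
for n in("scene","side"):
    cv2.imwrite(f"pics/{n}0.png",manip.grab_frame(n)[:,:,::-1]); c=manip.calibration(n);print(n,c)
E
```

```text
pics
{'time': 0.0, 'joint_pos': array([-1.45701063e+00,  5.33817478e-02,  1.61433107e+00, -5.02733341e-05,
        1.47597601e+00, -1.18991816e-01]), 'joint_vel': array([-1.42839801e-03,  1.69412352e-04,  2.16223997e-03,  2.93948868e-03,
       -5.99980125e-05, -1.95898513e-04]), 'joint_efforts': array([ 2.30477781e-03, -3.93685877e+01, -3.70173490e+01,  1.32105820e-04,
        7.12530789e-03,  7.72292651e-06]), 'tool_pos': array([ 0.14410111, -0.60755646,  0.25202539]), 'tool_rot': array([-7.25391323e-04,  7.84437486e-01, -6.20207007e-01, -7.56918274e-04]), 'contact_force': array([0.22203667, 0.85931906, 0.02028741]), 'ft_torque': array([ 0.01965114, -0.01541834, -0.02086728]), 'gripper_width': 1.0008812390929893}
scene {'fx': 481.9835528760958, 'fy': 481.9835528760958, 'cx': 282.7670259993926, 'cy': 212.57786171480544, 'cam_to_world': array([[-0.52056489, -0.72304939,  0.45410547,  1.15788248],
       [ 0.85381737, -0.43905928,  0.27968348,  0.39074155],
       [-0.00284575,  0.53331654,  0.84591097,  1.24133558],
       [ 0.        ,  0.        ,  0.        ,  1.        ]])}
side {'fx': 539.4603842440325, 'fy': 539.4603842440325, 'cx': 280.59703718389204, 'cy': 214.11530386901268, 'cam_to_world': array([[-0.89849132,  0.2169546 , -0.38163341, -0.12841979],
       [-0.43834238, -0.49063918,  0.75307978,  1.33713594],
       [-0.02386018,  0.84392174,  0.53593544,  1.07919077],
       [ 0.        ,  0.        ,  0.        ,  1.        ]])}
```

View pics/scene0.png

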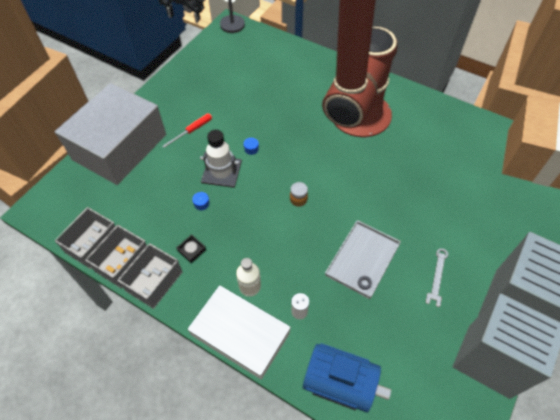

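View pics/side0.png

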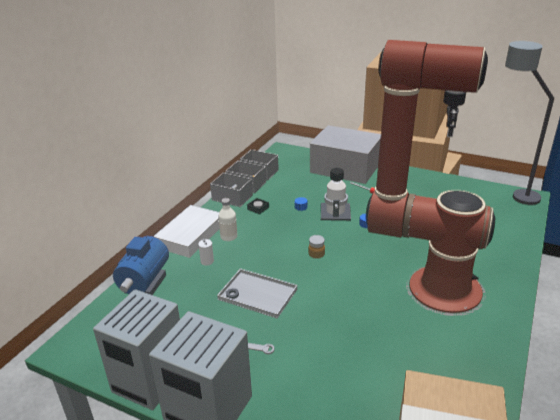

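Scene view: black cap at about (216,138) on the bottle, tray centred near (363,258). Side view: cap at about (337,174), tray near (258,292). I'll enlarge these areas.

```bash
python3 - <<'E'
import cv2,numpy as np
a=cv2.imread('pics/scene0.png');b=cv2.imread('pics/side0.png')
def c(im,x,y,w,h,k):return cv2.resize(im[y:y+h,x:x+w],None,fx=k,fy=k,interpolation=cv2.INTER_CUBIC)
top=np.hstack([c(a,190,120,66,70,6),c(b,305,160,66,70,6)])
bot=np.hstack([c(a,312,210,99,90,4)[:170*2],c(b,210,260,99,90,4)[:340]])
# bot is at 4x: 396 wide each, trimmed
cv2.imwrite('pics/crop.png',cv2.copyMakeBorder(np.vstack([top[:,:792],bot[:180*1+0]]) ,0,0,0,0,0))
cv2.imwrite('pics/crop.png',top)
E
```

```text
(no output)
```

View pics/crop.png

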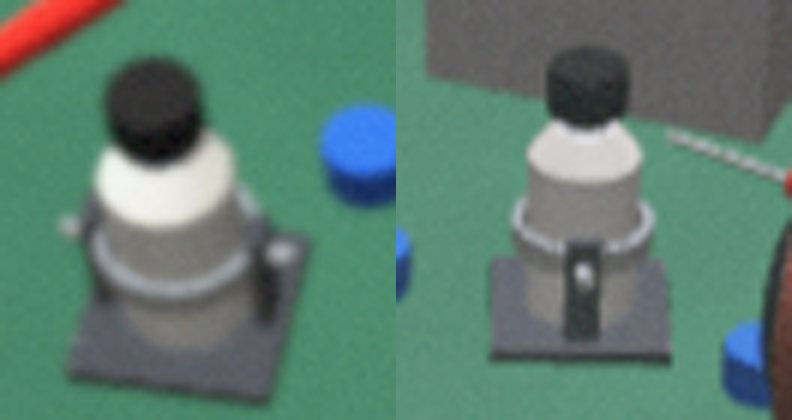

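The crops show the cap's silhouette centred at about (215.2,138.2) in scene and (336.6,173.9) in side. The ring's uprights lie roughly along the side camera's line of sight.

```bash
cat > h.py <<'E'
import numpy as np,cv2
from plant import manip
def ray(n,u,v,c=None):
    c=c or manip.calibration(n);M=c["cam_to_world"]
    d=M[:3,:3]@np.array([(u-c["cx"])/c["fx"],-(v-c["cy"])/c["fy"],-1]);return M[:3,3],d
def plane(n,u,v,z,c=None):
    o,d=ray(n,u,v,c);return o+d*(z-o[2])/d[2]
def tri(*rs):
    A=0;b=0
    for o,d in rs:
        d=d/np.linalg.norm(d);P=np.eye(3)-np.outer(d,d);A=A+P;b=b+P@o
    return np.linalg.solve(A,b)
def proj(n,p,c=None):
    c=c or manip.calibration(n);q=np.linalg.inv(c["cam_to_world"])@np.r_[p,1]
    return c["cx"]-c["fx"]*q[0]/q[2],c["cy"]+c["fy"]*q[1]/q[2]
E
python3 - <<'E'
from h import *
np.set_printoptions(precision=4,suppress=True)
print(tri(ray("scene",215.2,138.2),ray("side",336.6,173.9)),plane("scene",215.2,138.2,.162),plane("side",336.6,173.9,.162))
print("tray",[plane("scene",*p,.018)[:2] for p in((362,222),(400,240),(371,296),(326,263))], "ctr",plane("scene",363,258,.003),plane("side",258,292,.003))
for n,p in dict(jar=(299,190),sq=(248,278),capac=(300,305),fan=(191,248)).items(): print(n,plane("scene",*p,.03)[:2])
from scipy.spatial.transform import Rotation as R
s=manip.state();print(s['tool_pos'],R.from_quat(s['tool_rot'],scalar_first=True).as_matrix())
E
```

```text
[ 0.4593 -0.2717  0.1616] [ 0.4611 -0.2699  0.162 ] [ 0.459  -0.2738  0.162 ]
tray [array([0.4075, 0.2041]), array([0.4052, 0.3251]), array([0.605, 0.329]), array([0.5812, 0.1776])] ctr [0.5052 0.2579 0.003 ] [0.5073 0.2493 0.003 ]
jar [ 0.4121 -0.0098]
sq [0.7378 0.0191]
capac [0.7311 0.18  ]
fan [ 0.7445 -0.1707]
[ 0.1441 -0.6076  0.2522] [[ 0.2306 -0.973  -0.0002]
 [-0.973  -0.2306  0.0019]
 [-0.0019 -0.0002 -1.    ]]
```

```bash
python3 - <<'E'
from h import *
for z in(0,.15):print(plane("scene",118,178,z),plane("scene",165,130,z),plane("scene",205,125,z))
print(proj("scene",[.144,-.608,0]),proj("scene",[.3,-.44,.2]))
E
python3 -m pendant '{"linear":[[-2.5,-3.8,-2],[-5,-7.7,-4],[-7.5,-11.5,-5],[-10,-15,-5],[-12.5,-19,-5],[-15,-22.7,-5],[-17.5,-26.5,-5],[-20,-30.3,-5],[-22.5,-34,-5],[-25.0,-37.8,-5]],"rotation":[[0,0,0],[0,0,0],[0,0,0],[0,0,0],[0,0,0],[0,0,0],[0,0,0],[0,0,0],[0,0,0],[0,0,0]],"grip":[0,0,0,0,0,0,0,0,0,0]}'
python3 - <<'E'
from h import *
import pickle
c=manip.calibration("wrist");im=manip.grab_frame("wrist")[:,:,::-1]
pickle.dump(c,open('w1.pkl','wb'));cv2.imwrite('pics/w1.png',im);s=manip.state();print(s['tool_pos'],s['joint_pos'],s['contact_force'])
print(proj("wrist",[.459,-.272,.178],c),c)
E
```

```text
[ 0.65311491 -0.53726382  0.        ] [ 0.41557541 -0.53720589  0.        ] [ 0.3262416  -0.43381796  0.        ]
[ 0.71410981 -0.42512589  0.15      ] [ 0.505274   -0.42507496  0.15      ] [ 0.42673508 -0.33418018  0.15      ]
(np.float64(196.21070411660983), np.float64(75.35368180473981)) (np.float64(199.45704477419977), np.float64(74.77018470426313))
time: 0.93
tool_pos: [0.4243, -0.3087, 0.3029]
tool_rot: [-0.0, 0.784, -0.62, -0.0]
contact_force: [1.3, -1.4, 0.3]
gripper_width: 0.998
[ 0.42842726 -0.3035186   0.30292727] [-0.76108315 -0.21358607  1.78206799  0.00588092  1.57380719  0.56998209] [ 1.56395331  3.63523434 -0.31336996]
(np.float64(237.22782631753904), np.float64(150.0912746320065)) {'fx': 375.5866180811883, 'fy': 375.5866180811883, 'cx': 279.7293000651932, 'cy': 212.47709136411478, 'cam_to_world': array([[ 0.23041929,  0.91928852,  0.31908552,  0.50637603],
       [-0.9730906 ,  0.21811101,  0.07431203, -0.28973104],
       [-0.00128187, -0.32762204,  0.944808  ,  0.42392945],
       [ 0.        ,  0.        ,  0.        ,  1.        ]])}
```

View pics/w1.png

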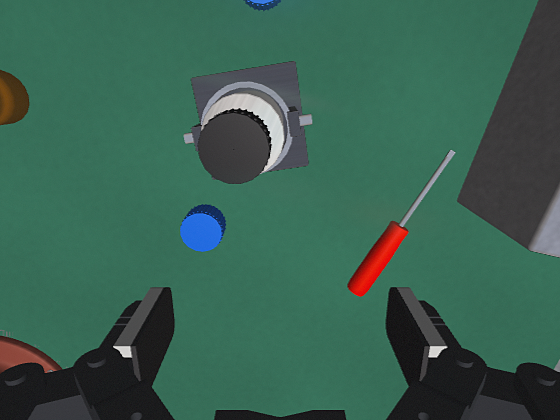

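Wrist view: the cap's top disc is centred at about (234,147), radius about 36 px (predicted 237,150). The loose blue look-alikes are at (202,230) and (262,0), and the screwdriver is at (380,260).

```bash
python3 - <<'E'
from h import *
import pickle
c=pickle.load(open('w1.pkl','rb'))
p=plane("wrist",234,147,.178,c);print(p,[np.linalg.norm(plane("wrist",*q,.178,c)-p) for q in((198,147),(270,147),(234,111),(234,183))])
s=manip.state();print(s['tool_pos'],s['contact_force'])
from scipy.spatial.transform import Rotation as R
Rm=R.from_quat(s['tool_rot'],scalar_first=True).as_matrix();print((Rm.T@(p-s['tool_pos']))*100)
E
```

```text
[ 0.46049834 -0.26955379  0.178     ] [np.float64(0.02353734099885469), np.float64(0.023531567979990457), np.float64(0.022790053425364578), np.float64(0.02426510051237967)]
[ 0.42842726 -0.3035186   0.30292727] [ 1.56395331  3.63523434 -0.31336996]
[-2.4907659  -3.86467354 12.51999394]
```

```bash

python3 -m pendant '{"linear":[[-0.3,-0.4,1],[-0.6,-0.7,3],[-0.6,-0.7,5],[-0.6,-0.7,7],[-0.6,-0.7,7],[-0.6,-0.7,7],[-0.6,-0.7,7],[-0.6,-0.7,7],[-0.6,-0.7,7],[-0.6,-0.7,7]],"rotation":[[0,0,0],[0,0,0],[0,0,0],[0,0,0],[0,0,0],[0,0,0],[0,0,0],[0,0,0],[0,0,0],[0,0,0]],"grip":[0,0,0,0,0,0,0,0,0,0]}'
python3 - <<'E'
from h import *
import pickle
c=manip.calibration("wrist");im=manip.grab_frame("wrist")[:,:,::-1]
pickle.dump(c,open('w2.pkl','wb'));cv2.imwrite('pics/w2.png',im);s=manip.state();print(s['tool_pos'],s['contact_force'],s['ft_torque'])
print(proj("wrist",[.460,-.2702,.178],c))
E
```

```text
time: 1.82
tool_pos: [0.4292, -0.3037, 0.2346]
tool_rot: [0.0, 0.784, -0.62, 0.001]
contact_force: [-0.3, 0.2, -0.0]
gripper_width: 0.998
[ 0.42915136 -0.30357578  0.2343806 ] [ 0.11613815 -0.1775321   0.49418995] [0.03079864 0.0354619  0.01625865]
(np.float64(226.59427871518275), np.float64(183.47824181185297))
```

View pics/w2.png

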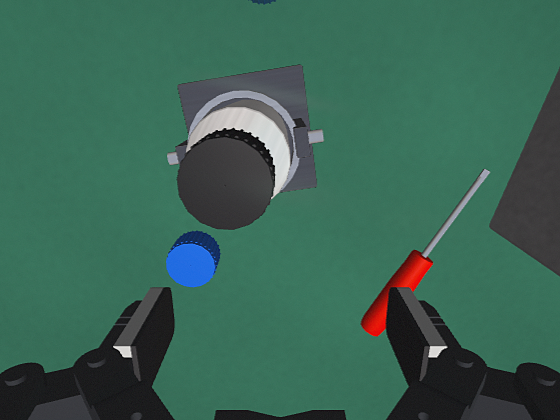

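The cap's top disc now spans x 177–274 and y 134–229, so its centre is about (225.5,181.5), against (226.6,183.5) predicted. The arm stopped short of the last row, so I'll work from the measured pose.

```bash
python3 - <<'E'
from h import *
import pickle
from scipy.spatial.transform import Rotation as R
c=pickle.load(open('w2.pkl','rb'))
p=plane("wrist",225.5,181.5,.178,c);s=manip.state()
Rm=R.from_quat(s['tool_rot'],scalar_first=True).as_matrix();print(p,(Rm.T@(p-s['tool_pos']))*100)
E
```

```text
[ 0.46085362 -0.26949773  0.178     ] [-2.59355867 -3.86520243  5.63780561]
```

```bash

python3 -m pendant '{"linear":[[-1.3,-2,0],[-2.55,-3.85,0],[-2.55,-3.85,0],[-2.55,-3.85,1],[-2.55,-3.85,2.5],[-2.55,-3.85,4],[-2.55,-3.85,5],[-2.55,-3.85,5.7],[-2.55,-3.85,5.9],[-2.55,-3.85,5.9]],"rotation":[[0,0,0],[0,0,0],[0,0,0],[0,0,0],[0,0,0],[0,0,0],[0,0,0],[0,0,0],[0,0,0],[0,0,0]],"grip":[0,0,0,0,0,0,0,0,0,0]}'
python3 - <<'E'
from h import *
c=manip.calibration("wrist");im=manip.grab_frame("wrist")[:,:,::-1]
cv2.imwrite('pics/w3.png',im);s=manip.state();print(s['tool_pos'],s['contact_force'],s['ft_torque'])
print(proj("wrist",[.4607,-.2696,.178],c),proj("wrist",s['tool_pos'],c))
E
```

```text
time: 2.7
tool_pos: [0.46, -0.2696, 0.1736]
tool_rot: [0.0, 0.784, -0.62, -0.001]
contact_force: [0.3, 0.3, 0.9]
gripper_width: 0.999
[ 0.46043972 -0.26978925  0.17448851] [-0.95368406 -1.05652141  0.12995358] [-0.01441003  0.05631063  0.03130298]
(np.float64(279.350743316827), np.float64(323.78118213097844)) (np.float64(279.7086006968399), np.float64(318.7625299161938))
```

View pics/w3.png

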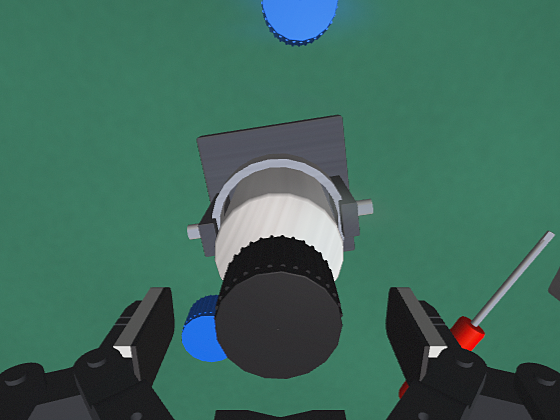

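The cap disc is centred at about (278.5,325) against (279.4,323.8) predicted, so it is aligned to under 1 mm between the pads. Closing now.

```bash

python3 -m pendant '{"linear":[[0,0,0],[0,0,0],[0,0,0],[0,0,0],[0,0,0],[0,0,0],[0,0,0],[0,0,0],[0,0,0],[0,0,0]],"rotation":[[0,0,0],[0,0,0],[0,0,0],[0,0,0],[0,0,0],[0,0,0],[0,0,0],[0,0,0],[0,0,0],[0,0,0]],"grip":[0.3,0.4,0.5,0.6,0.7,0.8,0.9,1,1,1]}'
python3 -c "
from h import *
s=manip.state();print(s['tool_pos'],s['contact_force'],s['ft_torque'])"
```

```text
time: 3.58
tool_pos: [0.4607, -0.2694, 0.1747]
tool_rot: [-0.0, 0.784, -0.62, 0.0]
contact_force: [-0.4, 3.9, 4.9]
gripper_width: 0.547
[ 0.46067582 -0.26935752  0.17468161] [-0.38846666  3.9159898   4.86792584] [0.57988577 0.25271419 0.04804594]
```

```bash

python3 -m pendant '{"linear":[[0,0,0.05],[0,0,0.1],[0,0,0.15],[0,0,0.2],[0,0,0.2],[0,0,0.2],[0,0,0.2],[0,0,0.2],[0,0,0.2],[0,0,0.2]],"rotation":[[0,0,0],[0,0,0],[0,0,0],[0,0,0],[0,0,0],[0,0,0],[0,0,0],[0,0,0],[0,0,0],[0,0,0]],"grip":[1,1,1,1,1,1,1,1,1,1]}'
python3 -c "
from h import *
s=manip.state();print(s['tool_pos'],s['contact_force'],s['ft_torque'])"
```

```text
time: 4.42
tool_pos: [0.4607, -0.2694, 0.1735]
tool_rot: [-0.0, 0.784, -0.62, 0.0]
contact_force: [-2.2, 4.8, 8.8]
gripper_width: 0.546
[ 0.46073271 -0.26941313  0.17353198] [-2.2132585   4.82185136  8.84260398] [0.75338604 0.46670508 0.02915471]
```

```bash

python3 -m pendant '{"linear":[[0,0,0.05],[0,0,0.1],[0,0,0.15],[0,0,0.2],[0,0,0.2],[0,0,0.2],[0,0,0.2],[0,0,0.2],[0,0,0.2],[0,0,0.2]],"rotation":[[0,0,0],[0,0,0],[0,0,0],[0,0,0],[0,0,0],[0,0,-1],[0,0,-2],[0,0,-3],[0,0,-4],[0,0,-4]],"grip":[1,1,1,1,1,1,1,1,1,1]}'
python3 -c "
from h import *
s=manip.state();print(s['tool_pos'],s['contact_force'],s['ft_torque'],s['joint_pos'])"
```

```text
time: 5.25
tool_pos: [0.4608, -0.2694, 0.1726]
tool_rot: [-0.0, 0.806, -0.592, 0.0]
contact_force: [-4.9, 6.2, 13.7]
gripper_width: 0.543
[ 0.46082015 -0.26943761  0.1725696 ] [-4.85515604  6.15649362 13.70960627] [0.97165014 0.79659219 0.03016068] [-6.68739836e-01 -1.02366400e-01  1.90294410e+00  4.21776677e-04
  1.34057903e+00  5.98581878e-01]
```

```bash
cat > chk.py <<'E'
from h import *
import sys
s=manip.state();f=s['contact_force'];t=s['ft_torque'];q=s['tool_rot']
yaw=np.degrees(2*np.arctan2(-q[2],q[1]))
print('t %.2f F'%s['time'],f.round(1),'T',t.round(3),'turned %.2f'%(76.66-yaw),'z %.4f'%s['tool_pos'][2])
sys.exit(abs(t[2])>.10 or f[2]>21 or f[2]<11)
E
python3 -m pendant '{"linear":[[0,0,0.02],[0,0,0.05],[0,0,0.05],[0,0,0.05],[0,0,0.05],[0,0,0.05],[0,0,0.05],[0,0,0.05],[0,0,0.05],[0,0,0.05]],"rotation":[[0,0,0],[0,0,0],[0,0,-1],[0,0,-2],[0,0,-3],[0,0,-4],[0,0,-5],[0,0,-6],[0,0,-7],[0,0,-8]],"grip":[1,1,1,1,1,1,1,1,1,1]}' >/dev/null
python3 chk.py
```

```text
t 6.08 F [-2.3  4.5 13.7] T [ 0.62   0.589 -0.002] turned 12.04 z 0.1726False
```

```bash
sed -i 's/sys.exit(.*/sys.exit(int(t[2]<-.06 or f[2]>21 or f[2]<11))/' chk.py
python3 -m pendant '{"linear":[[0,0,0.04],[0,0,0.04],[0,0,0.04],[0,0,0.04],[0,0,0.04],[0,0,0.04],[0,0,0.04],[0,0,0.04],[0,0,0.04],[0,0,0.04]],"rotation":[[0,0,0],[0,0,-0.5],[0,0,-1],[0,0,-1.5],[0,0,-2],[0,0,-2.5],[0,0,-2.5],[0,0,-2.5],[0,0,-2.5],[0,0,-2.5]],"grip":[1,1,1,1,1,1,1,1,1,1]}' >/dev/null
python3 chk.py &&
python3 -m pendant '{"linear":[[0,0,0],[0,0,0],[0,0,0],[0,0,0],[0,0,0],[0,0,0],[0,0,0],[0,0,0],[0,0,0],[0,0,0]],"rotation":[[0,0,-0.3],[0,0,-0.6],[0,0,-0.9],[0,0,-1.2],[0,0,-1.5],[0,0,-1.8],[0,0,-2.1],[0,0,-2.3],[0,0,-2.5],[0,0,-2.5]],"grip":[1,1,1,1,1,1,1,1,1,1]}' >/dev/null
python3 chk.py
```

```text
t 6.92 F [-3.7  2.9 14.7] T [ 0.702  0.665 -0.044] turned 14.50 z 0.1725
t 7.75 F [-3.3  4.4 14.1] T [ 0.583  0.654 -0.045] turned 17.00 z 0.1725
```

```bash
sed -i 's/t\[2\]<-.06/t[2]<-.085/' chk.py
python3 -m pendant '{"linear":[[0,0,0.02],[0,0,0.02],[0,0,0.02],[0,0,0.02],[0,0,0.02],[0,0,0.02],[0,0,0.02],[0,0,0.02],[0,0,0.02],[0,0,0.02]],"rotation":[[0,0,-0.3],[0,0,-0.6],[0,0,-0.9],[0,0,-1.2],[0,0,-1.5],[0,0,-1.8],[0,0,-2.1],[0,0,-2.3],[0,0,-2.5],[0,0,-2.5]],"grip":[1,1,1,1,1,1,1,1,1,1]}' >/dev/null
python3 chk.py &&
python3 -m pendant '{"linear":[[0,0,0],[0,0,0],[0,0,0],[0,0,0],[0,0,0],[0,0,0],[0,0,0],[0,0,0],[0,0,0],[0,0,0]],"rotation":[[0,0,-0.3],[0,0,-0.6],[0,0,-0.9],[0,0,-1.2],[0,0,-1.5],[0,0,-1.8],[0,0,-2.1],[0,0,-2.3],[0,0,-2.5],[0,0,-2.5]],"grip":[1,1,1,1,1,1,1,1,1,1]}' >/dev/null &&
python3 chk.py &&
python3 -m pendant '{"linear":[[0,0,0],[0,0,0],[0,0,0],[0,0,0],[0,0,0],[0,0,0],[0,0,0],[0,0,0],[0,0,0],[0,0,0]],"rotation":[[0,0,-0.3],[0,0,-0.6],[0,0,-0.9],[0,0,-1.2],[0,0,-1.5],[0,0,-1.8],[0,0,-2.1],[0,0,-2.3],[0,0,-2.5],[0,0,-2.5]],"grip":[1,1,1,1,1,1,1,1,1,1]}' >/dev/null &&
python3 chk.py
```

```text
t 8.58 F [-3.5  2.9 13.7] T [ 0.649  0.665 -0.034] turned 19.50 z 0.1725
t 9.42 F [-3.5  3.9 14.2] T [ 0.543  0.689 -0.064] turned 21.99 z 0.1725
t 10.25 F [-3.5  2.6 13.9] T [ 0.463  0.638 -0.028] turned 24.50 z 0.1725
```

```bash

python3 -m pendant '{"linear":[[0,0,0.02],[0,0,0.02],[0,0,0.02],[0,0,0.02],[0,0,0.02],[0,0,0.02],[0,0,0.02],[0,0,0.02],[0,0,0.02],[0,0,0.02]],"rotation":[[0,0,-0.3],[0,0,-0.6],[0,0,-0.9],[0,0,-1.2],[0,0,-1.5],[0,0,-1.8],[0,0,-2.1],[0,0,-2.3],[0,0,-2.5],[0,0,-2.5]],"grip":[1,1,1,1,1,1,1,1,1,1]}' >/dev/null
python3 chk.py &&
python3 -m pendant '{"linear":[[0,0,0],[0,0,0],[0,0,0],[0,0,0],[0,0,0],[0,0,0],[0,0,0],[0,0,0],[0,0,0],[0,0,0]],"rotation":[[0,0,-0.3],[0,0,-0.6],[0,0,-0.9],[0,0,-1.2],[0,0,-1.5],[0,0,-1.8],[0,0,-2.1],[0,0,-2.3],[0,0,-2.5],[0,0,-2.5]],"grip":[1,1,1,1,1,1,1,1,1,1]}' >/dev/null &&
python3 chk.py &&
python3 -m pendant '{"linear":[[0,0,0],[0,0,0],[0,0,0],[0,0,0],[0,0,0],[0,0,0],[0,0,0],[0,0,0],[0,0,0],[0,0,0]],"rotation":[[0,0,-0.3],[0,0,-0.6],[0,0,-0.9],[0,0,-1.2],[0,0,-1.5],[0,0,-1.8],[0,0,-2.1],[0,0,-2.3],[0,0,-2.5],[0,0,-2.5]],"grip":[1,1,1,1,1,1,1,1,1,1]}' >/dev/null &&
python3 chk.py &&
python3 -m pendant '{"linear":[[0,0,0],[0,0,0],[0,0,0],[0,0,0],[0,0,0],[0,0,0],[0,0,0],[0,0,0],[0,0,0],[0,0,0]],"rotation":[[0,0,-0.3],[0,0,-0.6],[0,0,-0.9],[0,0,-1.2],[0,0,-1.5],[0,0,-1.8],[0,0,-2.1],[0,0,-2.3],[0,0,-2.5],[0,0,-2.5]],"grip":[1,1,1,1,1,1,1,1,1,1]}' >/dev/null &&
python3 chk.py
```

```text
t 11.08 F [-3.4  2.2 13.1] T [ 0.41   0.68  -0.034] turned 27.00 z 0.1725
t 11.92 F [-4.3  1.7 14.4] T [ 0.447  0.622 -0.098] turned 29.49 z 0.1725
```

```bash

python3 -m pendant '{"linear":[[0,0,0],[0,0,0],[0,0,0],[0,0,0],[0,0,0],[0,0,0],[0,0,0],[0,0,0],[0,0,0],[0,0,0]],"rotation":[[0,0,-0.1],[0,0,-0.2],[0,0,-0.3],[0,0,-0.4],[0,0,-0.5],[0,0,-0.6],[0,0,-0.7],[0,0,-0.8],[0,0,-0.8],[0,0,-0.8]],"grip":[1,1,1,1,1,1,1,1,1,1]}' >/dev/null
python3 chk.py
```

```text
t 12.75 F [-3.   2.5 15.8] T [ 0.472  0.561 -0.041] turned 30.28 z 0.1725
```

```bash
sed -i 's/t\[2\]<-.085/t[2]<-.1/' chk.py
python3 -m pendant '{"linear":[[0,0,0],[0,0,0],[0,0,0],[0,0,0],[0,0,0],[0,0,0],[0,0,0],[0,0,0],[0,0,0],[0,0,0]],"rotation":[[0,0,-0.3],[0,0,-0.6],[0,0,-0.9],[0,0,-1.2],[0,0,-1.5],[0,0,-1.7],[0,0,-1.9],[0,0,-2],[0,0,-2],[0,0,-2]],"grip":[1,1,1,1,1,1,1,1,1,1]}' >/dev/null
python3 chk.py &&
python3 -m pendant '{"linear":[[0,0,0],[0,0,0],[0,0,0],[0,0,0],[0,0,0],[0,0,0],[0,0,0],[0,0,0],[0,0,0],[0,0,0]],"rotation":[[0,0,-0.3],[0,0,-0.6],[0,0,-0.9],[0,0,-1.2],[0,0,-1.5],[0,0,-1.8],[0,0,-2.1],[0,0,-2.3],[0,0,-2.5],[0,0,-2.5]],"grip":[1,1,1,1,1,1,1,1,1,1]}' >/dev/null &&
python3 chk.py &&
python3 -m pendant '{"linear":[[0,0,0],[0,0,0],[0,0,0],[0,0,0],[0,0,0],[0,0,0],[0,0,0],[0,0,0],[0,0,0],[0,0,0]],"rotation":[[0,0,-0.3],[0,0,-0.6],[0,0,-0.9],[0,0,-1.2],[0,0,-1.5],[0,0,-1.8],[0,0,-2.1],[0,0,-2.3],[0,0,-2.5],[0,0,-2.5]],"grip":[1,1,1,1,1,1,1,1,1,1]}' >/dev/null &&
python3 chk.py &&
python3 -m pendant '{"linear":[[0,0,0],[0,0,0],[0,0,0],[0,0,0],[0,0,0],[0,0,0],[0,0,0],[0,0,0],[0,0,0],[0,0,0]],"rotation":[[0,0,-0.3],[0,0,-0.6],[0,0,-0.9],[0,0,-1.2],[0,0,-1.5],[0,0,-1.8],[0,0,-2.1],[0,0,-2.3],[0,0,-2.5],[0,0,-2.5]],"grip":[1,1,1,1,1,1,1,1,1,1]}' >/dev/null &&
python3 chk.py
```

```text
t 13.58 F [-2.8  3.1 15. ] T [ 0.57   0.599 -0.095] turned 32.28 z 0.1725
t 14.42 F [-2.9  3.5 15. ] T [ 0.703  0.654 -0.17 ] turned 34.78 z 0.1725
```

```bash

python3 -m pendant '{"linear":[[0,0,0],[0,0,0],[0,0,0],[0,0,-0.1],[0,0,-0.2],[0,0,-0.3],[0,0,-0.4],[0,0,-0.5],[0,0,-0.6],[0,0,-0.6]],"rotation":[[0,0,0],[0,0,0],[0,0,0],[0,0,0],[0,0,0],[0,0,0],[0,0,0],[0,0,0],[0,0,0],[0,0,0]],"grip":[1,1,1,1,1,1,1,1,1,1]}' >/dev/null
python3 chk.py
```

```text
t 15.25 F [ 2.6 -0.6  3.8] T [-0.064 -0.268 -0.019] turned 34.79 z 0.1757
```

```bash

python3 -m pendant '{"linear":[[0,0,-0.1],[0,0,-0.2],[0,0,-0.3],[0,0,-0.4],[0,0,-0.4],[0,0,-0.4],[0,0,-0.4],[0,0,-0.4],[0,0,-0.4],[0,0,-0.4]],"rotation":[[0,0,0],[0,0,0],[0,0,0],[0,0,0],[0,0,0],[0,0,0],[0,0,0],[0,0,0],[0,0,0],[0,0,0]],"grip":[1,1,1,1,1,1,1,1,1,1]}' >/dev/null
python3 chk.py
```

```text
t 16.08 F [-2.2  3.  -1.3] T [0.451 0.308 0.044] turned 34.81 z 0.1796
```

```bash

python3 -m pendant '{"linear":[[0,0,-0.3],[0,0,-0.6],[0,0,-1],[0,0,-1.5],[0,0,-2],[0,0,-3],[0,0,-4],[0,0,-5],[0,0,-6],[0,0,-6]],"rotation":[[0,0,0],[0,0,0],[0,0,0],[0,0,0],[0,0,0],[0,0,0],[0,0,0],[0,0,0],[0,0,0],[0,0,0]],"grip":[1,1,1,1,1,1,1,1,1,1]}'
python3 - <<'E'
from h import *
cv2.imwrite('pics/w4.png',np.hstack([manip.grab_frame("wrist")[:,:,::-1][:,140:420],cv2.resize(manip.grab_frame("side")[120:225,290:400,::-1],(440,420),interpolation=cv2.INTER_CUBIC)]))
E
```

```text
time: 16.92
tool_pos: [0.4616, -0.2704, 0.2426]
tool_rot: [0.001, 0.934, -0.357, 0.003]
contact_force: [0.3, -0.2, -0.3]
gripper_width: 0.549
```

View pics/w4.png

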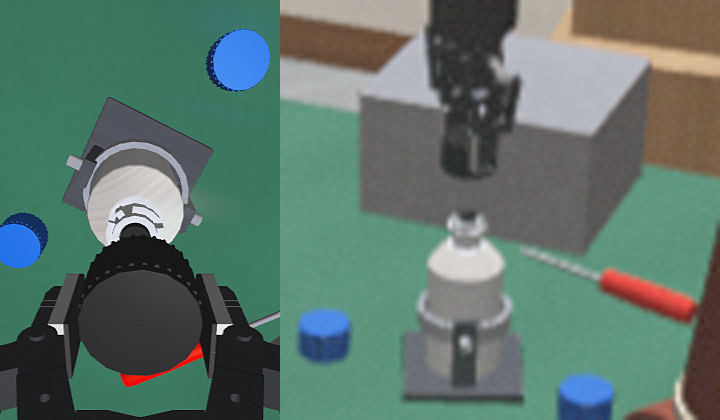

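The cap is in the jaws, upright and clear of the bare neck, and the bottle is open. I'll move over the tray next.

```bash

python3 -m pendant '{"linear":[[-1,-1.1,0],[-3,-3.4,0],[-5.3,-6,0],[-7.8,-8.8,0],[-10.3,-11.7,0],[-12.8,-14.5,0],[-15.3,-17.3,0],[-17.8,-20.1,0],[-20.3,-23,0],[-22,-24.9,0]],"rotation":[[0,0,0],[0,0,0],[0,0,0],[0,0,0],[0,0,0],[0,0,0],[0,0,0],[0,0,0],[0,0,0],[0,0,0]],"grip":[1,1,1,1,1,1,1,1,1,1]}'
python3 -m pendant '{"linear":[[-2,-2.3,0],[-4,-4.5,0],[-6,-6.8,0],[-8,-9,0],[-9,-10.2,0],[-9.3,-10.5,0],[-9.3,-10.5,0],[-9.3,-10.5,0],[-9.3,-10.5,0],[-9.3,-10.5,0]],"rotation":[[0,0,0],[0,0,0],[0,0,0],[0,0,0],[0,0,0],[0,0,0],[0,0,0],[0,0,0],[0,0,0],[0,0,0]],"grip":[1,1,1,1,1,1,1,1,1,1]}'
python3 - <<'E'
from h import *
import pickle
c=manip.calibration("wrist");im=manip.grab_frame("wrist")[:,:,::-1]
pickle.dump(c,open('w5.pkl','wb'));cv2.imwrite('pics/w5.png',im)
for p in((.4075,.204,.018),(.405,.325,.018),(.605,.329,.018),(.58,.178,.018)):print(np.round(proj("wrist",p,c)))
E
```

```text
time: 17.85
tool_pos: [0.4614, 0.0662, 0.238]
tool_rot: [-0.0, 0.934, -0.356, -0.001]
contact_force: [-0.6, -0.2, -0.1]
gripper_width: 0.545
time: 18.68
tool_pos: [0.4636, 0.2021, 0.2388]
tool_rot: [0.0, 0.934, -0.358, -0.0]
contact_force: [0.4, -0.3, -0.8]
gripper_width: 0.546
[235. 214.]
[138. 120.]
[306. -62.]
[396. 111.]
```

View pics/w5.png

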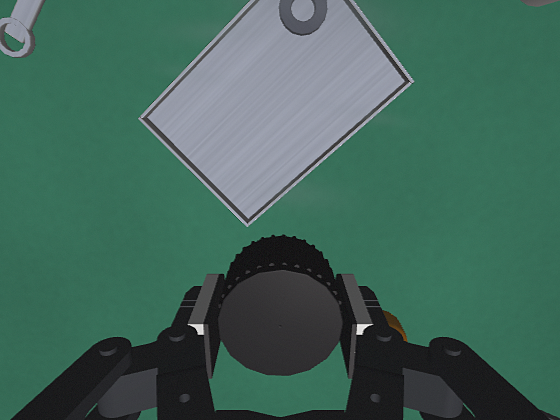

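The tray's rim corners are at about (140,119), (248,226) and (413,81), and the bearing is at (303,8).

```bash
python3 - <<'E'
from h import *
import pickle
from scipy.spatial.transform import Rotation as R
c=pickle.load(open('w5.pkl','rb'))
A,B,C=[plane("wrist",*q,.018,c) for q in((140,119),(248,226),(413,81))]
print(A,B,C,np.linalg.norm(A-B),np.linalg.norm(C-B))
ctr=(A+C)/2;ex=(C-B)/np.linalg.norm(C-B);print(ctr,ex)
s=manip.state();Rm=R.from_quat(s['tool_rot'],scalar_first=True).as_matrix()
for k in(.025,.04):
  p=ctr-k*ex;p[2]=.0325;print(p,(Rm.T@(p-s['tool_pos']))*100)
E
```

```text
[0.40703301 0.32474631 0.018     ] [0.40821016 0.18696162 0.018     ] [0.60558277 0.18902154 0.018     ] 0.1377897119990075 0.1973833571262436
[0.50630789 0.25688392 0.018     ] [0.99994554 0.01043612 0.        ]
[0.48130925 0.25662302 0.0325    ] [-2.32896133 -5.2359937  20.64417801]
[0.46631007 0.25646648 0.0325    ] [-3.43400172 -4.22165364 20.64421691]
```

```bash

python3 -m pendant '{"linear":[[-1.5,-2.8,0],[-2.6,-5,1],[-2.6,-5,4],[-2.6,-5,7.5],[-2.6,-5,11],[-2.6,-5,14],[-2.6,-5,16.5],[-2.6,-5,18],[-2.6,-5,18.5],[-2.6,-5,18.5]],"rotation":[[0,0,0],[0,0,0],[0,0,0],[0,0,0],[0,0,0],[0,0,0],[0,0,0],[0,0,0],[0,0,0],[0,0,0]],"grip":[1,1,1,1,1,1,1,1,1,1]}'
```

```text
time: 19.57
tool_pos: [0.4767, 0.2566, 0.0524]
tool_rot: [0.001, 0.934, -0.358, -0.001]
contact_force: [-0.1, -0.8, -1.2]
gripper_width: 0.54
```

```bash

python3 -m pendant '{"linear":[[0,0,0.2],[0,0,0.4],[0,0,0.6],[0,0,0.8],[0,0,1],[0,0,1.2],[0,0,1.4],[0,0,1.6],[0,0,1.6],[0,0,1.6]],"rotation":[[0,0,0],[0,0,0],[0,0,0],[0,0,0],[0,0,0],[0,0,0],[0,0,0],[0,0,0],[0,0,0],[0,0,0]],"grip":[1,1,1,1,1,1,1,1,1,1]}'; python3 chk.py
```

```text
time: 20.4
tool_pos: [0.4774, 0.2576, 0.0377]
tool_rot: [0.0, 0.934, -0.357, -0.0]
contact_force: [-0.6, 0.7, -0.3]
gripper_width: 0.544
t 20.40 F [-0.6  0.7 -0.3] T [-0.049 -0.009 -0.008] turned 34.80 z 0.0377
```

```bash

python3 -m pendant '{"linear":[[0,0,0.07],[0,0,0.14],[0,0,0.21],[0,0,0.28],[0,0,0.35],[0,0,0.42],[0,0,0.45],[0,0,0.45],[0,0,0.45],[0,0,0.45]],"rotation":[[0,0,0],[0,0,0],[0,0,0],[0,0,0],[0,0,0],[0,0,0],[0,0,0],[0,0,0],[0,0,0],[0,0,0]],"grip":[1,1,1,1,1,1,1,1,1,1]}'
```

```text
time: 21.23
tool_pos: [0.4776, 0.2577, 0.0335]
tool_rot: [-0.0, 0.934, -0.357, 0.0]
contact_force: [0.1, -1.2, -1.3]
gripper_width: 0.548
```

```bash

python3 -m pendant '{"linear":[[0,0,0.05],[0,0,0.1],[0,0,0.15],[0,0,0.2],[0,0,0.2],[0,0,0.2],[0,0,0.2],[0,0,0.2],[0,0,0.2],[0,0,0.2]],"rotation":[[0,0,0],[0,0,0],[0,0,0],[0,0,0],[0,0,0],[0,0,0],[0,0,0],[0,0,0],[0,0,0],[0,0,0]],"grip":[1,1,1,1,1,1,1,1,1,1]}'
```

```text
time: 22.07
tool_pos: [0.4777, 0.2577, 0.0327]
tool_rot: [0.0, 0.934, -0.357, -0.0]
contact_force: [-3.7, -0.7, 8.4]
gripper_width: 0.544
```

Touched down with 8 N. Opening, then raising.

```bash

python3 -m pendant '{"linear":[[0,0,-0.1],[0,0,-0.1],[0,0,-0.1],[0,0,-0.1],[0,0,-0.1],[0,0,-0.1],[0,0,-0.1],[0,0,-0.1],[0,0,-0.1],[0,0,-0.1]],"rotation":[[0,0,0],[0,0,0],[0,0,0],[0,0,0],[0,0,0],[0,0,0],[0,0,0],[0,0,0],[0,0,0],[0,0,0]],"grip":[1,0.4,0.35,0.3,0.25,0.2,0.15,0.1,0.1,0.1]}'
python3 -m pendant '{"linear":[[0,0,-0.5],[0,0,-1],[0,0,-2],[0,0,-4],[0,0,-6.5],[0,0,-9],[0,0,-11],[0,0,-12],[0,0,-12],[0,0,-12]],"rotation":[[0,0,0],[0,0,0],[0,0,0],[0,0,0],[0,0,0],[0,0,0],[0,0,0],[0,0,0],[0,0,0],[0,0,0]],"grip":[0.1,0.1,0.1,0.1,0.1,0.1,0.1,0.1,0.1,0.1]}'
python3 - <<'E'
from h import *
a=cv2.resize(manip.grab_frame("side")[250:340,190:330,::-1],(560,360),interpolation=cv2.INTER_CUBIC)
w=cv2.resize(manip.grab_frame("wrist")[:,:,::-1],(240,180))
o=np.zeros((360,800,3),np.uint8);o[:,:560]=a;o[:180,560:]=w
cv2.imwrite('pics/fin.png',o)
E
```

```text
time: 22.9
tool_pos: [0.4776, 0.2576, 0.0325]
tool_rot: [-0.0, 0.934, -0.357, 0.0]
contact_force: [0.8, -0.1, -0.6]
gripper_width: 0.902
time: 23.73
tool_pos: [0.4778, 0.2577, 0.153]
tool_rot: [-0.0, 0.934, -0.357, 0.0]
contact_force: [0.1, -0.3, -1.1]
gripper_width: 0.9
```

View pics/fin.png

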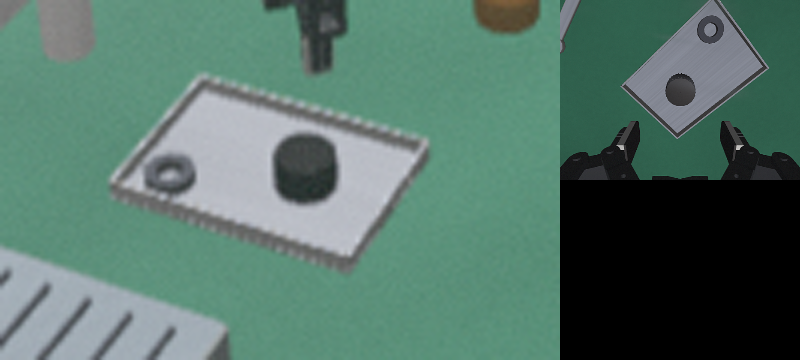

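The cap stands flat and upright on the tray floor at about (305,168) in the crop. The gripper is clear and the bearing is undisturbed, so I'm handing in.

```bash
python3 -c "
from plant import manip
print(manip.job_done())"
```

```text
the job is handed in; nothing more can be done
None
```

I opened the bottle, set the cap down in the tray and handed the job in at about 24 s; no verdict was reported.

- **Turning:** I pressed the cap down with about 14–16 N and turned it anticlockwise by about 35°. There the moment rose to −0.17 N m, which I took as the stop. It then lifted off freely, with only about 1 N of drag.
- **Placing:** I set the cap down on the tray's floor with about 8 N of contact, let go and raised the gripper.
- **Last checks:** The pictures show the cap flat and upright, about 28 mm from the tray's centre, with the gripper clear of it. The bearing ring is where it was. After lifting, the bare neck was visible and nothing beside the stand looked moved.
- **Not confirmed:** I could not read the bottle's angle or the seal's travel directly. The moment at the stop came close to the clamp's 0.2 N m limit, and single readings varied by about ±0.03 N m. That is why one false alarm came at 29°, and a slight turn of the bottle can't be ruled out.

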